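Slide the drip mat back into the pour-over stand

TASK

Take the green drip mat off the teak tray and push it lengthwise, ribbed side up, through the slot in the front of the teak drip stand until it is fully home, its outer end flush with the stand's front. Leave the mug, milk jug, canister and dripper standing where they are.

Things in the scene. Friction and masses are not known exactly. Their poses are not given: they have to be found in the camera images.
- mat_center (a point): Centre (half-way up) of the loose green hard-silicone drip mat, a flat rigid slab 130 long x 60 wide x 12 mm thick, about 0.1 kg, both ends alike, plan corners rounded 10 mm. x axis along the length, y across the width, z up out of the ribbed side (thin white cross ribs, up at the start). It starts flat on the tray floor with finger room all round; grip it across its width, anywhere along it.
- stand: Teak drip stand (pale base), fixed, 214 long x 110 wide x 42 mm high. Origin on the counter (z = 0) below the middle of the slot mouth, in the plane of the front face; x points level into the slot, z up. Before the mouth an open flat porch, 15 mm high, level with the slot floor and as wide as the stand, reaches 70 mm out (x from -70 to 0). Chamber under the slats ends at a back stop at x = 134 mm.
- slot (a point): Middle of the slot mouth in the stand's front face, 23.5 mm above the counter; axes as the stand's. The slot is 68 mm wide and 17 mm high (z 15 to 32 mm above the counter), under a dark front beam whose top is at 42 mm; the chamber behind keeps this section for 134 mm, so the 130 mm mat can go up to 4 mm deeper than flush.
- tray: Teak breakfast tray, fixed, 340 (x) x 440 (y) mm; origin at the centre of its underside; floor top 8 mm up, rim 10 mm thick and 24 mm high. Mat, mug and jug stand on it.
- mug: Double-walled glass mug, 86 mm across, 88 mm high, handle at its +y; origin at the centre of its underside. Bystander, on the right part of the tray.
- jug: Stainless milk jug, 80 mm across, about 105 mm high, handle at its +y; origin at the centre of its underside. Bystander, on the right part of the tray.
- canister: Squat white ceramic canister with latched glass cover, 120 mm across, 106 mm high; origin at the centre of its underside. Bystander, on the counter at the far side of the stand.
- dripper: White plastic coffee dripper, a cone 112 mm across and 80 mm high on a 100 mm flange, handle at its +y; origin at the centre of its underside. Bystander, on the counter to the left of the stand.

How it is judged:
By the outcome, as a careful person would: the job done as asked, in the order asked, and still so for the second after the job is handed in, with the robot touching nothing.
It also fails if it takes over 56 s, if anything falls off the work surface, if the arm or the gripper's body presses on something with over 40 N, if the wrist force passes 120 N, or if a joint passes its speed limit or range.

ROBOT

A 7-joint arm with a two-finger parallel gripper is mounted at the origin on the work surface. World frame = base frame: x ahead of the robot, y to its left, z up, the work surface at z = 0. Lengths are in m, angles in degrees, forces in N, time in s.
With the tool pointing down it reaches from about 0.4 to 0.85 m from the base axis. Payload 4.4 kg.
Tool frame: the origin (TCP) lies on the centre line of the jaws, within the pads' length; the fingertips stand 17 mm ahead of it and the grasp point (between the pads) lies 2 mm behind it; z points along the fingers, x is the direction in which the jaws open and shut, and the axes are right-handed (so a half turn about z gives the same grasp; the last joint's range is limited). The gripper opens to 94 mm and grips with 3 to 60 N. Pads are 16 mm wide; open, the fingers measure 119 mm over their backs; the gripper's body (75 mm by 177 mm) begins 78 mm behind the grasp point.
Start: joints at [-73.442, 36.005, 2.206, 86.941, -1.547, 57.084, -1.146], TCP at [0.226, 0.61, 0.222] pointing down, gripper open.
Joint ranges: [-175.42, 175.42], [-21.48, 121.26], [-71.46, 75.88], [10.55, 141.38], [-63.04, 243.04], [13.31, 113.54], [-168.57, 168.57]. Speed limits (degrees/s): [147.25, 147.25, 180, 180, 180, 180, 180].

INTERFACE

Orientations are given as [roll, pitch, yaw] about the fixed x, y, z axes, in that order (R = Rz(yaw) Ry(pitch) Rx(roll)).
In Python, from bench import sense, optics, ticket gives the robot as it stands.
- The arm moves only by the tool send_rows, never from a script. Its argument "steps" is a list of rows, each a list of 4 numbers: the shift along the world's x, y, z in mm, then the turn about the world's z in degrees. In form: [[tx, ty, tz, yaw], ...]. A call has 1 to 20 rows; each row is the pose to reach, as a shift and turn from the pose commanded when the call began; what a row does not reach only later rows make up. A row lasts 1/8 s, in which the tool goes at most 62.5 mm and 10.7 degrees, less where a joint would pass 70% of its speed; a pose out of reach is approached as far as the arm can. A call with a gripper value outside its range is refused whole. "fingers" is the opening, from -1 (shut) to 1 (fully open), set as the call begins (left out, the last holds). The fingers move at their own pace and stop on an object; "grip_force" is the grip in N (left out, the last holds). Time passes only in rows, so rows that repeat a pose let the fingers close. It gives the time, the measured TCP pose, the force and the opening at its end, in the units of the state.
- sense(): the state, without advancing time (a new reading comes with each control period).
- optics.read_camera(name): name is "scene" or "top" or "wrist"; returns a dict with "img" (400x640x3 uint8, red, green, blue), "K" (3x3 intrinsics, pixels), "k1" (the pictures are not rectified: a ray, as slopes to the right and down, at radius r is drawn at 1 + k1 r^2 times it, then the intrinsics apply), "extrinsics" (4x4, takes a point from world to camera coordinates). Camera axes: x right, y up, looking along -z (the intrinsics and any distortion apply to the point x, -y, -z); pixel columns grow to the right and rows downward; lengths in m; the calibration is good to about 2 mm. A picture is of the moment at which its call begins. There is no depth.
- ticket.close_job(): hands the job in, once; it reports no verdict.
The state is a dict: "time": time; "q": joint angles; "qd": joint speeds; "effort": joint torques, N m; "tcp_pos": TCP position; "tool_rot": TCP orientation; "contact_force": force on the tool from outside, world axes, zero at the start; "wrist_torque": the same for the moment, N m; "opening": finger opening in m.
Only numpy, scipy, OpenCV 4.12 (cv2) and the standard library are available. Lean on these libraries where they do the work, as an engineer would, in place of code of your own. Each camera call takes 0.05 s, during which the arm holds its last target. There are 200 camera calls.

## Working session

There is one attempt and no reset: what is moved stays moved. The work goes in short steps, Python scripts to look and compute and a tool call to move; the robot and the scene stay as the last step left them, time stands still between calls to the robot, and variables do not carry over. Pictures are saved under pics/ and viewed, about 8 in all and at most 12, crops included, and the job is handed in when it is done.

Besides the shell and the picture viewer there is one more tool, called after "Request:" as a command line: name --pt "numbers of a row" for each row, then --argument value for the rest. send_rows: Moves the arm, as the interface text tells. Its arguments: {"type":"object","properties":{"steps":{"type":"array"},"fingers":{"type":"number"},"grip_force":{"type":"number"}},"required":["steps"]}

```bash
mkdir -p pics; ls; cat > h.py <<'E'
import numpy as np, cv2
from bench import sense, optics, ticket
def ray(c,uv):
    K=c["K"];p=np.array(uv,float).reshape(-1,1,2)
    n=cv2.undistortPoints(p,K,np.array([c["k1"],0,0,0.]),None,None,None).reshape(-1,2)
    E=np.array(c["extrinsics"]);R,t=E[:3,:3],E[:3,3]
    d=np.c_[n[:,0],-n[:,1],-np.ones(len(n))]@R
    return -R.T@t,d
def onz(c,uv,z):
    o,d=ray(c,uv); return o+d*((z-o[2])/d[:,2])[:,None]
def proj(c,P):
    E=np.array(c["extrinsics"]);p=np.atleast_2d(P)@E[:3,:3].T+E[:3,3]
    return cv2.projectPoints((p*[1,-1,-1]).reshape(-1,1,3),np.zeros(3),np.zeros(3),c["K"],np.array([c["k1"],0,0,0.]))[0].reshape(-1,2)
def cam(n):
    c=optics.read_camera(n);c["K"]=np.array(c["K"],float);return c
def save(c,n): cv2.imwrite("pics/"+n+".png",c["img"][:,:,::-1])
E
python3 - <<'E'
from h import *
import pickle
s=sense();print({k:np.round(v,3) for k,v in s.items()})
for n in("top","scene","wrist"):
    c=cam(n);save(c,n+"0");print(n,np.round(np.linalg.inv(c["extrinsics"])[:3,3],3),c["k1"])
    pickle.dump(c,open(n+"0.pkl","wb"))
E
```

```text
pics
{'time': np.float64(0.0), 'q': array([-73.443,  36.058,   2.204,  86.993,  -1.546,  57.085,  -1.146]), 'qd': array([-0.048,  0.014, -0.01 ,  0.139,  0.014,  0.035,  0.042]), 'effort': array([-0.0000e+00, -5.4972e+01,  1.1440e+00, -1.8664e+01, -5.2000e-02,
        2.4000e-02,  0.0000e+00]), 'tcp_pos': array([0.226, 0.609, 0.222]), 'tool_rot': array([1.79997e+02, 1.06000e-01, 6.96730e+01]), 'contact_force': array([-0.301, -0.216,  0.281]), 'wrist_torque': array([-0.034,  0.004,  0.027]), 'opening': np.float64(0.094)}
top [0.499 0.002 1.423] -0.02792580323080809
scene [1.089 0.511 1.259] -0.07528694345538706
wrist [0.162 0.632 0.384] 0.001682487468875956
```

View pics/top0.png

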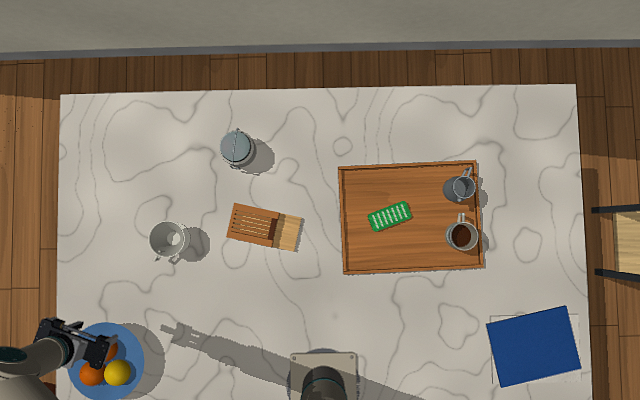

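View pics/scene0.png

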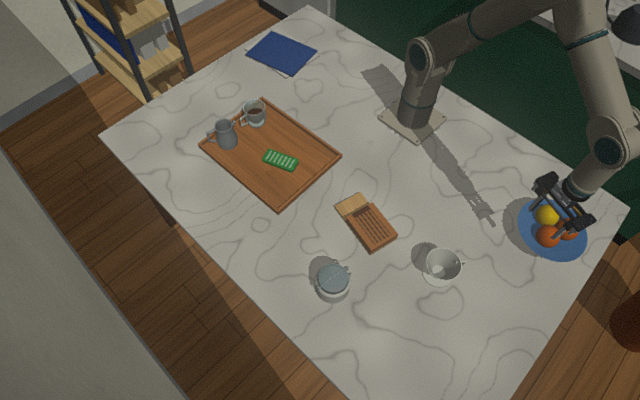

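Top view: the mat is at about (390,216) on the tray. The stand runs from about (228,205) to (302,250), with its porch on the right, so the slot points roughly along +y. Next I'll measure these.

```bash
cat > m.py <<'E'
from h import *
import pickle,sys
for n in("top","scene"):
    c=pickle.load(open(n+"0.pkl","rb"));im=c["img"];hsv=cv2.cvtColor(im,cv2.COLOR_RGB2HSV)
    m=cv2.inRange(hsv,(50,90,40),(85,255,255))
    if n=="scene": m[:,400:]=0
    m=cv2.morphologyEx(m,cv2.MORPH_CLOSE,np.ones((5,5)))
    cn=max(cv2.findContours(m,0,2)[0],key=cv2.contourArea)
    P=onz(c,cn[:,0,:],0.020)[:,:2]*1000
    r=cv2.minAreaRect(P.astype(np.float32));print(n,"mat",r,cv2.contourArea(cn))
    pal=cv2.inRange(hsv,(10,60,90),(25,200,255))
    x0,y0,x1,y1=(220,195,312,258) if n=="top" else (325,185,405,260)
    big=cv2.resize(im[y0:y1,x0:x1],None,fx=7,fy=7,interpolation=cv2.INTER_CUBIC)
    cv2.imwrite(f"pics/{n}_stand.png",big[:,:,::-1]); print(big.shape)
a=cv2.imread("pics/top_stand.png");b=cv2.imread("pics/scene_stand.png")
cv2.imwrite("pics/both.png",np.vstack([cv2.resize(a,None,fx=.6,fy=.6)[:,:380],cv2.resize(b,None,fx=.6,fy=.6)[:, :380]])[:600]) if 0 else None
E
python3 m.py
```

```text
top mat ((528.8640747070312, -216.8990936279297), (59.26414108276367, 130.10597229003906), 19.973459243774414) 717.0
(441, 644, 3)
scene mat ((-347.7734375, -509.86517333984375), (360.56304931640625, 316.64453125), 45.96754455566406) 1427.5
(525, 560, 3)
```

View pics/top_stand.png

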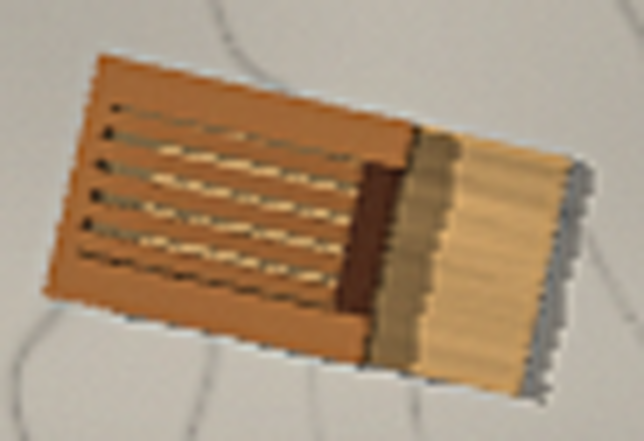

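The mat measures 59x130 mm, as expected. The stand corners in the crop are: slat top (100,55), (45,297), (415,124), (368,365); porch outer edge (575,158), (522,398).

```bash
python3 - <<'E'
from h import *
import pickle
c=pickle.load(open("top0.pkl","rb"))
f=lambda L:(np.array(L)+.5)/7-.5+[220,195]
T=onz(c,f([(100,55),(45,297),(415,124),(368,365)]),.042)[:,:2]*1000
Q=onz(c,f([(415,124),(368,368),(575,158),(522,398)]),.015)[:,:2]*1000
print(T.round(1),Q.round(1),sep="\n")
def ang(a,b): d=b-a; return np.degrees(np.arctan2(d[1],d[0])).round(2),np.linalg.norm(d).round(1)
print("long",ang(T[2],T[0]),ang(T[3],T[1]),ang(Q[2],T[0]),ang(Q[3],T[1]),"cross",ang(T[1],T[0]),ang(T[3],T[2]),ang(Q[3],Q[2]))
print(T[2:].mean(0),Q[2:].mean(0),T[:2].mean(0))
# hue-mask fit
hsv=cv2.cvtColor(c["img"],cv2.COLOR_RGB2HSV);m=cv2.inRange(hsv,(5,75,30),(28,255,255));m[:,:215]=0;m[:,312:]=0;m[:190]=0;m[265:]=0
m=cv2.morphologyEx(m,cv2.MORPH_CLOSE,np.ones((5,5)))
cn=max(cv2.findContours(m,0,2)[0],key=cv2.contourArea)
print(cv2.minAreaRect((onz(c,cn[:,0,:],.035)[:,:2]*1000).astype(np.float32)))
E
```

```text
[[579.3 267. ]
 [472.6 292.2]
 [545.9 127.4]
 [440.  149.7]]
[[546.8 129.8]
 [437.6 152.6]
 [530.1  57.8]
 [422.8  83.5]]
long (np.float64(76.55), np.float64(143.6)) (np.float64(77.13), np.float64(146.3)) (np.float64(76.76), np.float64(214.9)) (np.float64(76.58), np.float64(214.6)) cross (np.float64(-13.31), np.float64(109.6)) (np.float64(-11.88), np.float64(108.2)) (np.float64(-13.47), np.float64(110.3))
[492.97456552 138.53356464] [476.45135435  70.68608592] [525.95238257 279.63215494]
((501.5577087402344, 176.45782470703125), (216.63943481445312, 110.74030303955078), 76.37855529785156)
```

Request:
send_rows --pt "60 -50 0 -10" --pt "120 -100 0 -20" --pt "170 -140 0 -30" --pt "220 -190 0 -40" --pt "250 -240 0 -49.7" --pt "260 -300 0 -49.7" --pt "270 -360 0 -49.7" --pt "276 -420 0 -49.7" --pt "282 -480 0 -49.7" --pt "288 -540 0 -49.7" --pt "294 -600 0 -49.7" --pt "300 -660 0 -49.7" --pt "306 -720 0 -49.7" --pt "311 -780 0 -49.7" --pt "316 -830 0 -49.7" --pt "316.6 -864 0 -49.7" --pt "316.6 -864 0 -49.7" --pt "316.6 -864 0 -49.7" --pt "316.6 -864 0 -49.7" --fingers 1

```text
time: 2.52
tcp_pos: [0.5428, -0.2523, 0.2224]
tool_rot: [-179.9, -0.0, 20.1]
contact_force: [0.0, 0.5, 0.2]
opening: 0.094
```

```bash
python3 - <<'E'
from h import *
import pickle
s=sense();print(s["time"],s["tcp_pos"],s["tool_rot"],np.round(s["q"],1))
c=cam("wrist");save(c,"wrist1");pickle.dump(c,open("wrist1.pkl","wb"))
hsv=cv2.cvtColor(c["img"],cv2.COLOR_RGB2HSV)
m=cv2.morphologyEx(cv2.inRange(hsv,(50,90,40),(85,255,255)),cv2.MORPH_CLOSE,np.ones((15,15)))
cn=max(cv2.findContours(m,0,2)[0],key=cv2.contourArea)
print(cn[:,0].min(0),cn[:,0].max(0),cv2.minAreaRect((onz(c,cn[:,0,:],.02)[:,:2]*1000).astype(np.float32)))
E
```

```text
2.525 [ 0.54277109 -0.25232397  0.22236683] [-1.79927767e+02 -1.50597595e-02  2.01281997e+01] [ 11.9  32.6  16.5  95.8 -11.1  53.3  52.8]
[294 101] [342 204] ((525.3339233398438, -219.51083374023438), (59.787376403808594, 129.35557556152344), 19.99361228942871)
```

View pics/wrist1.png

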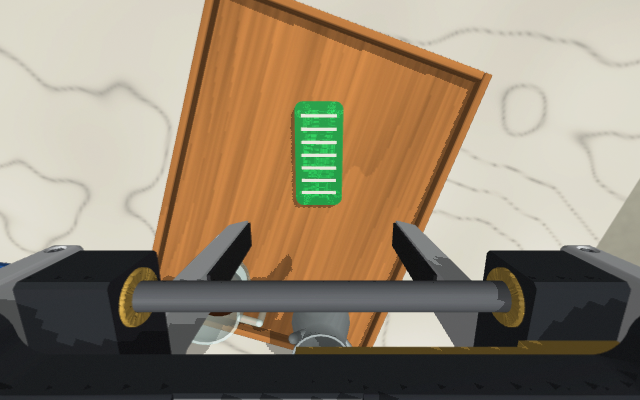

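The wrist view shows the mat at columns 294–342, rows 101–204, aligned with the jaws and centred near column 318. The jug and mug are clear of the fingers. Next: descend and grip.

Request:
send_rows --pt "0 0 -50 0" --pt "0 0 -100 0" --pt "0 0 -140 0" --pt "0 0 -170 0" --pt "0 0 -185 0" --pt "0 0 -194 0" --pt "0 0 -194 0" --pt "0 0 -194 0" --pt "0 0 -194 0"

```text
time: 3.7
tcp_pos: [0.543, -0.2547, 0.0294]
tool_rot: [179.9, -0.1, 20.0]
contact_force: [0.1, -0.2, -0.3]
opening: 0.094
```

Request:
send_rows --pt "0 0 0 0" --pt "0 0 0 0" --pt "0 0 0 0" --pt "0 0 0 0" --pt "0 0 0 0" --pt "0 0 0 0" --pt "0 0 0 0" --pt "0 0 0 0" --fingers -1 --grip_force 35

```text
time: 4.7
tcp_pos: [0.5422, -0.2545, 0.0285]
tool_rot: [-180.0, 0.0, 20.0]
contact_force: [-0.2, -0.7, 0.5]
opening: 0.0593
```

Request:
send_rows --pt "0 0 20 0" --pt "0 0 60 0" --pt "0 0 100 0" --pt "-10 30 120 -5" --pt "-20 75 120 -13" --pt "-35 120 120 -20" --pt "-50 165 120 -27" --pt "-65 210 120 -33.3" --pt "-75 240 120 -33.3" --pt "-81 261.6 120 -33.3" --pt "-81 261.6 120 -33.3" --pt "-81 261.6 120 -33.3" --pt "-81 261.6 120 -33.3" --pt "-81 261.6 120 -33.3"

```text
time: 6.45
tcp_pos: [0.4616, 0.0062, 0.1486]
tool_rot: [180.0, -0.0, -13.4]
contact_force: [0.1, 0.5, -1.7]
opening: 0.0594
```

```bash
cat > gm.py <<'E'
from h import *
import pickle,sys
tag=sys.argv[1]; zt=float(sys.argv[2])
s=sense();print(s["time"],s["tcp_pos"],s["tool_rot"],s["opening"],s["contact_force"])
for n in("top","wrist"):
    c=cam(n);save(c,n+tag);pickle.dump(c,open(n+tag+".pkl","wb"))
    hsv=cv2.cvtColor(c["img"],cv2.COLOR_RGB2HSV)
    m=cv2.morphologyEx(cv2.inRange(hsv,(50,90,40),(85,255,255)),cv2.MORPH_CLOSE,np.ones((5,5) if n=="top" else (15,15)))
    cs=cv2.findContours(m,0,2)[0]
    if not cs: print(n,"none");continue
    cn=max(cs,key=cv2.contourArea)
    print(n,cn[:,0].min(0),cn[:,0].max(0),cv2.minAreaRect((onz(c,cn[:,0,:],zt)[:,:2]*1000).astype(np.float32)))
E
python3 gm.py 2 0.140
```

```text
6.45 [0.46160672 0.00623166 0.14855634] [ 1.79992133e+02 -1.81973955e-02 -1.34223732e+01] 0.05940576051172138 [ 0.08896643  0.45099716 -1.65789783]
top [282 223] [300 244] ((481.2942199707031, 85.93616485595703), (45.123992919921875, 58.94691848754883), 77.60102081298828)
wrist [265  61] [371 275] ((468.9488830566406, 44.03754425048828), (130.20233154296875, 60.85567092895508), 77.2656478881836)
```

View pics/wrist2.png

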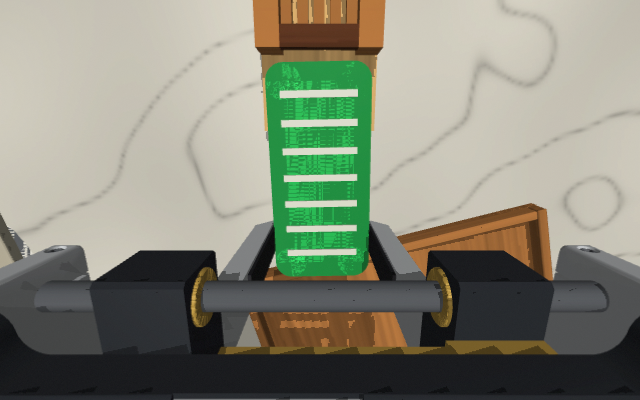

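The wrist view shows the mat held level and straight. The stand's front corners are at about (255,48) and (384,48), just beyond the leading end at row 61. I'll compare the mat and stand lateral positions within this same camera.

```bash
python3 - <<'E'
from h import *
import pickle
c=pickle.load(open("wrist2.pkl","rb"));im=c["img"]
cv2.imwrite("pics/w2c.png",cv2.resize(im[0:80,235:405],None,fx=4.5,fy=4.5,interpolation=cv2.INTER_CUBIC)[:,:,::-1])
hsv=cv2.cvtColor(im,cv2.COLOR_RGB2HSV);m=cv2.inRange(hsv,(5,75,40),(25,255,255))
for r in (5,15,25,35,42):
    x=np.where(m[r,200:440])[0]+200
    P=onz(c,[(x.min()-.5,r),(x.max()+.5,r)],.042)*1000
    print(r,x.min(),x.max(),P[:,:2].round(1).tolist(),"lat",(P[:,0]*.973-P[:,1]*.23).round(1),(P[:,0]*.973-P[:,1]*.23).mean().round(2))
E
```

```text
5 253 384 [[443.7, 182.9], [550.7, 157.4]] lat [389.6 499.6] 444.61
15 253 384 [[441.5, 175.7], [549.3, 150.1]] lat [389.2 500. ] 444.58
25 254 383 [[440.2, 168.3], [547.1, 142.9]] lat [389.6 499.5] 444.56
35 254 383 [[438.0, 161.0], [545.7, 135.3]] lat [389.2 499.9] 444.53
42 255 383 [[437.3, 155.6], [544.8, 130.0]] lat [389.7 500.2] 444.93
```

View pics/w2c.png

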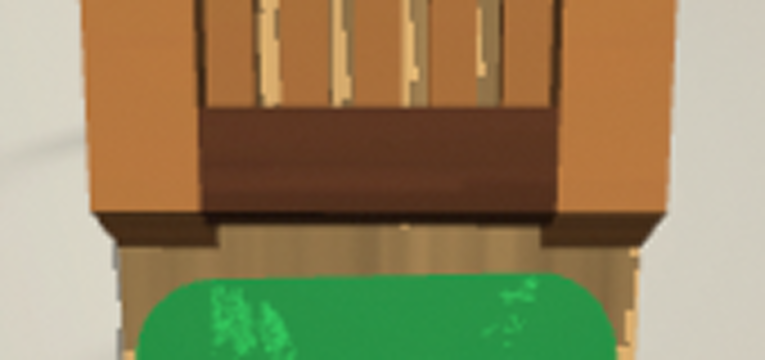

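Request:
send_rows --pt "-1.3 0.3 -40 -0.6" --pt "-1.3 0.3 -80 -0.6" --pt "-1.3 0.3 -100 -0.6" --pt "-1.3 0.3 -111 -0.6" --pt "-1.3 0.3 -111 -0.6" --pt "-1.3 0.3 -111 -0.6" --pt "1.0 10 -111 -0.6" --pt "3.3 19.8 -111 -0.6" --pt "5.6 29.5 -111 -0.6" --pt "6.7 34.4 -111 -0.6" --pt "7.9 39.2 -111 -0.6" --pt "9 44.1 -111 -0.6" --pt "9 44.1 -111 -0.6" --pt "9 44.1 -111 -0.6"

```text
time: 8.3
tcp_pos: [0.4703, 0.051, 0.0375]
tool_rot: [180.0, 0.0, -14.0]
contact_force: [0.6, 0.2, -0.2]
opening: 0.059
```

```bash
python3 gm.py 3 0.029
```

```text
8.3 [0.47029064 0.05095841 0.03745161] [ 1.79987984e+02  4.44020391e-03 -1.39502408e+01] 0.05903749322095175 [ 0.60840318  0.24804724 -0.19461036]
top [274 221] [283 238] ((494.65313720703125, 137.30384826660156), (18.21567153930664, 57.04817199707031), 62.48568344116211)
wrist [266  84] [371 276] ((476.6169738769531, 82.36306762695312), (118.39030456542969, 60.8782958984375), 76.75836181640625)
```

View pics/wrist3.png

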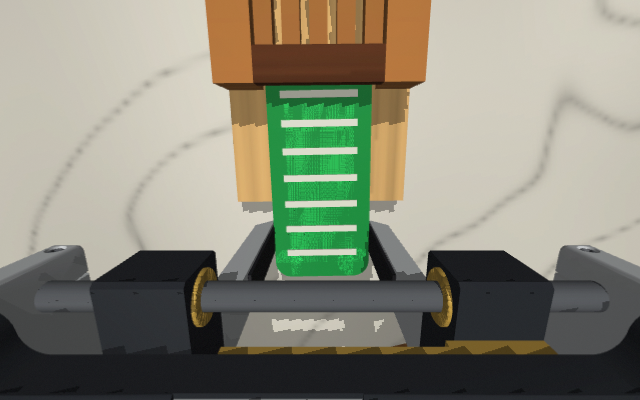

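The mat has entered about 15 mm with no contact. It spans columns 266–371 inside the beam opening at about 253–385, so it is centred. I'll keep pushing in.

Request:
send_rows --pt "2.3 9.7 0 0" --pt "4.6 19.5 0 0" --pt "6.9 29.2 0 0" --pt "9.2 38.9 0 0" --pt "11.5 48.7 0 0" --pt "13.8 58.4 0 0" --pt "16.1 68.1 0 0" --pt "17.2 73 0 0" --pt "17.2 73 0 0" --pt "17.2 73 0 0"

```text
time: 9.65
tcp_pos: [0.4875, 0.1238, 0.0375]
tool_rot: [180.0, 0.0, -14.0]
contact_force: [-0.4, -0.1, -0.6]
opening: 0.0593
```

Request:
send_rows --pt "0 0 -1 0" --pt "0 0 -2 0" --pt "0 0 -2 0" --pt "0 0 -2 0"

```text
time: 10.15
tcp_pos: [0.4876, 0.1241, 0.0355]
tool_rot: [180.0, -0.0, -13.9]
contact_force: [-0.5, 0.0, -0.1]
opening: 0.0597
```

Request:
send_rows --pt "0 0 0 0" --pt "0 0 0 0" --pt "0 0 0 0" --pt "0 0 0 0" --pt "0 0 20 0" --pt "0 0 50 0" --pt "-6 -25 60 0" --pt "-11.7 -49.6 60 0" --pt "-11.7 -49.6 60 0" --fingers 0.8

```text
time: 11.28
tcp_pos: [0.4756, 0.073, 0.0958]
tool_rot: [180.0, -0.0, -14.1]
contact_force: [-0.6, -0.0, 1.0]
opening: 0.0845
```

Request:
send_rows --pt "0 0 0 0" --pt "0 0 0 0" --pt "0 0 0 0" --pt "0 0 0 0" --pt "0 0 0 0" --pt "0 0 0 0" --fingers -0.7

```text
time: 12.02
tcp_pos: [0.4759, 0.0747, 0.0954]
tool_rot: [180.0, 0.0, -13.9]
contact_force: [0.9, 0.3, 0.1]
opening: 0.0285
```

```bash
python3 gm.py 4 0.027
```

```text
12.025 [0.47585759 0.07465046 0.09544467] [ 1.79998400e+02  3.45710293e-03 -1.39266301e+01] 0.028474055143198264 [0.9086584  0.27330486 0.10779925]
top [247 217] [268 233] ((506.2410583496094, 196.38841247558594), (58.20333480834961, 45.358707427978516), 76.40998840332031)
wrist [286   0] [351 104] ((502.55816650390625, 192.77362060546875), (70.6359634399414, 47.54539489746094), 76.09786224365234)
```

View pics/wrist4.png

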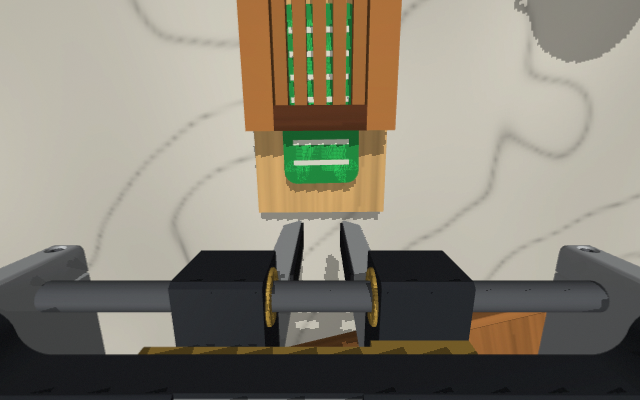

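The mat is about 90 mm in and centred, with its outer end at row 183 (about 40 mm out). I'll lower the narrowed fingers behind it and push.

Request:
send_rows --pt "1 -0.2 -20 0.6" --pt "1 -0.2 -45 0.6" --pt "1 -0.2 -60 0.6" --pt "1 -0.2 -60 0.6" --pt "1 -0.2 -60 0.6" --pt "3.3 9.5 -60 0.6" --pt "5.6 19.3 -60 0.6" --pt "7.9 29 -60 0.6" --pt "10.2 38.7 -60 0.6" --pt "11.1 42.6 -60 0.6" --pt "11.1 42.6 -60 0.6" --pt "11.1 42.6 -60 0.6"

```text
time: 13.62
tcp_pos: [0.4869, 0.1171, 0.0354]
tool_rot: [180.0, 0.0, -13.4]
contact_force: [-0.3, -1.1, -0.6]
opening: 0.0142
```

```bash
python3 gm.py 5 0.027
```

```text
13.625 [0.48687344 0.11705225 0.03543578] [ 1.79994399e+02  9.72521355e-03 -1.33505359e+01] 0.014212606212199145 [-0.34513264 -1.09311101 -0.55171173]
top [237 215] [251 230] ((516.711181640625, 239.01730346679688), (35.125221252441406, 45.429386138916016), 74.9750747680664)
wrist [328   0] [337 175] ((511.8650207519531, 199.830322265625), (93.1708984375, 4.597184181213379), 76.59813690185547)
```

View pics/wrist5.png

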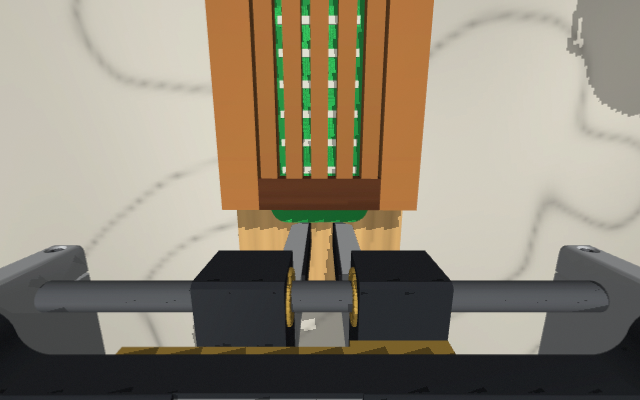

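About 15 mm still protrudes (row 222, beam edge at row 210). I'll push in smaller steps and watch the force.

Request:
send_rows --pt "0.9 3.9 0 0" --pt "1.8 7.8 0 0" --pt "2.5 10.7 0 0" --pt "2.5 10.7 0 0" --pt "2.5 10.7 0 0"

```text
time: 14.35
tcp_pos: [0.4895, 0.1281, 0.0355]
tool_rot: [-180.0, 0.0, -13.3]
contact_force: [0.9, -0.1, -0.1]
opening: 0.0139
```

Request:
send_rows --pt "0.25 1 0 0" --pt "0.45 1.9 0 0" --pt "0.45 1.9 0 0" --pt "0.45 1.9 0 0"

```text
time: 14.85
tcp_pos: [0.4899, 0.1298, 0.0355]
tool_rot: [-180.0, 0.0, -13.3]
contact_force: [-0.2, -0.6, 0.1]
opening: 0.0139
```

Request:
send_rows --pt "0.25 1 0 0" --pt "0.25 1 0 0" --pt "0.25 1 0 0"

```text
time: 15.22
tcp_pos: [0.4901, 0.1304, 0.0355]
tool_rot: [180.0, 0.0, -13.4]
contact_force: [-1.3, -2.2, 0.4]
opening: 0.0143
```

Request:
send_rows --pt "0.2 0.8 0 0" --pt "0.2 0.8 0 0" --pt "0.2 0.8 0 0"

```text
time: 15.6
tcp_pos: [0.4901, 0.1305, 0.0355]
tool_rot: [179.9, 0.0, -13.4]
contact_force: [-2.8, -4.3, 2.6]
opening: 0.0141
```

A stiff stop at about 5 N, presumably the fingers on the beam face. I'll back off and look.

Request:
send_rows --pt "-2 -8 0 0" --pt "-7 -30 0 0" --pt "-12 -50 20 0" --pt "-15 -64 60 0" --pt "-15 -64 60 0" --pt "-15 -64 60 0" --pt "-15 -64 60 0"

```text
time: 16.48
tcp_pos: [0.4749, 0.0685, 0.0946]
tool_rot: [-180.0, 0.1, -13.3]
contact_force: [0.4, -0.0, 0.5]
opening: 0.0141
```

```bash
python3 gm.py 6 0.027; python3 - <<'E'
import cv2
a=cv2.imread("pics/wrist6.png");cv2.imwrite("pics/w6c.png",cv2.resize(a[60:230,220:420],None,fx=4,fy=3.5,interpolation=cv2.INTER_CUBIC)[:600])
E
```

```text
16.475 [0.47486614 0.06846915 0.09458725] [-1.79998140e+02  9.08658190e-02 -1.32560699e+01] 0.014067928996206059 [ 0.39977485 -0.03761216  0.50099102]
top [234 214] [270 234] ((510.350341796875, 213.49359130859375), (107.02880096435547, 45.410003662109375), 76.4196548461914)
wrist [288   0] [354  95] ((501.8515930175781, 189.49978637695312), (63.85822677612305, 47.323299407958984), 76.51243591308594)
```

View pics/w6c.png

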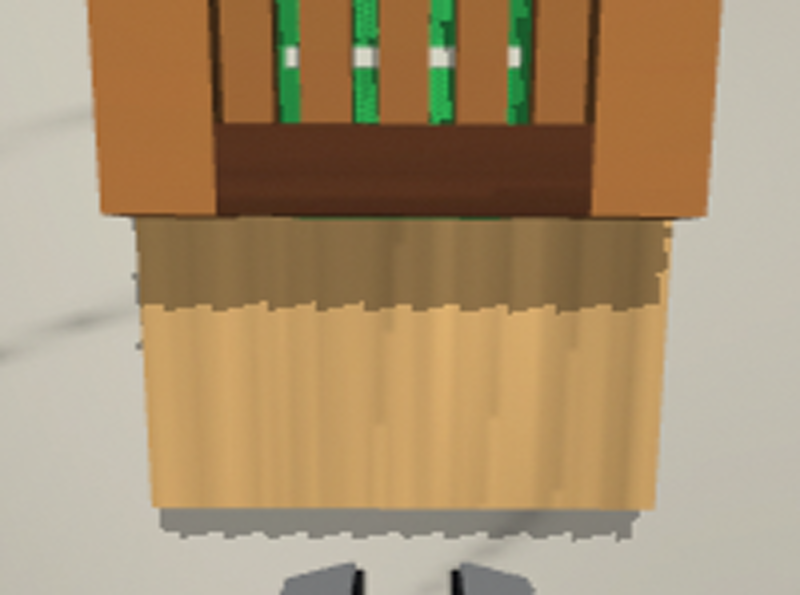

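A thin green line shows right at the beam's front edge, about row 217 of the crop, which looks flush. I'll quantify it.

```bash
python3 - <<'E'
from h import *
import pickle
c=pickle.load(open("wrist6.pkl","rb"))
cp=np.linalg.inv(c["extrinsics"])[:3,3];d=np.array([.230,.973]);o=np.array([.4927,.139])
print("cam x_s",(cp[:2]-o)@d*1000,cp[2])
for z in(.042,.032,.027,.015):
  for x in(-.004,-.002,0,.002,.004):print(z,x,proj(c,np.r_[o+d*x,z]).round(2)[0],end=" ")
  print()
print(c["img"][118:126,[300,310,320,330,340]].tolist())
E
```

```text
cam x_s -6.623466039193395 0.25734025935704824
0.042 -0.004 [324.23 126.27] 0.042 -0.002 [324.23 123.44] 0.042 0 [324.24 120.6 ] 0.042 0.002 [324.25 117.74] 0.042 0.004 [324.26 114.88] 
0.032 -0.004 [324.12 126.43] 0.032 -0.002 [324.13 123.73] 0.032 0 [324.14 121.02] 0.032 0.002 [324.15 118.29] 0.032 0.004 [324.16 115.55] 
0.027 -0.004 [324.07 126.51] 0.027 -0.002 [324.08 123.87] 0.027 0 [324.09 121.21] 0.027 0.002 [324.1  118.55] 0.027 0.004 [324.11 115.87] 
0.015 -0.004 [323.97 126.68] 0.015 -0.002 [323.97 124.17] 0.015 0 [323.98 121.65] 0.015 0.002 [323.99 119.12] 0.015 0.004 [324.   116.57] 
[[[77, 45, 29], [76, 44, 28], [76, 45, 27], [76, 45, 28], [76, 44, 27]], [[76, 44, 26], [76, 43, 27], [76, 42, 26], [76, 43, 27], [74, 42, 26]], [[74, 42, 26], [73, 42, 27], [73, 41, 25], [73, 42, 26], [74, 42, 27]], [[54, 37, 22], [54, 37, 22], [55, 37, 21], [64, 43, 26], [62, 40, 24]], [[79, 89, 50], [81, 92, 52], [79, 89, 50], [89, 97, 55], [58, 79, 42]], [[132, 104, 66], [134, 106, 67], [129, 102, 64], [148, 119, 74], [142, 113, 71]], [[132, 105, 66], [133, 107, 68], [129, 103, 64], [149, 120, 74], [143, 113, 71]], [[132, 105, 67], [134, 106, 67], [128, 102, 64], [149, 118, 75], [143, 114, 72]]]
```

The front edge is flush to within about 0.5 mm. Last, I'll raise the arm and check that the bystanders haven't moved.

Request:
send_rows --pt "0 -20 40 0" --pt "0 -50 90 0" --pt "0 -80 120 0" --pt "0 -80 120 0" --pt "0 -80 120 0" --pt "0 -80 120 0"

```text
time: 17.32
tcp_pos: [0.4745, -0.011, 0.2141]
tool_rot: [180.0, 0.2, -13.2]
contact_force: [-1.0, 0.0, -0.7]
opening: 0.0139
```

```bash
python3 - <<'E'
from h import *
import pickle
a=pickle.load(open("top0.pkl","rb"))["img"];b=cam("top");save(b,"top7");b=b["img"]
f=lambda i:cv2.cvtColor(i,cv2.COLOR_RGB2GRAY).astype(np.float32)
for n,(x0,y0,x1,y1) in dict(can=(215,122,262,176),drip=(143,215,195,268),mug=(440,208,485,255),jug=(438,165,483,205)).items():
    print(n,np.abs(f(a)-f(b))[y0:y1,x0:x1].mean().round(2),cv2.phaseCorrelate(f(a)[y0:y1,x0:x1],f(b)[y0:y1,x0:x1]))
s=sense();print(s["time"],s["contact_force"])
ticket.close_job()
E
```

```text
can 6.12 ((0.016378662934748434, -0.02006356142301513), 1.001614631648049)
drip 6.28 ((0.012421455087487487, -0.00409352171472932), 0.9975520674910892)
mug 4.29 ((0.47874913293386356, 0.012736601300598949), 1.0002239019782455)
jug 4.36 ((0.49276493520171627, 0.002695772901951443), 0.9942465313275655)
17.375 [0.42857252 0.12692867 0.10379715]
the job is handed in; nothing more can be done
```

The drip mat is in the stand: I gripped it on the tray and slid it through the slot lengthwise, ribbed side up. I then let go and pushed its end with the narrowed fingers until they met a stiff stop at about 5 N, presumably the stand's front face. The job was handed in at 17.4 s.

**Mat:** in the wrist picture its outer end lines up with the beam's front edge to about 0.5 mm, possibly very slightly proud. It sits centred in the slot with its white ribs showing between the slats.

**Other objects:** the arm had no noticeable contact with anything but the mat and stand. Comparing the top camera before and after, the canister and dripper show no shift (0.02 px or less). The mug and jug windows both gave about 0.48 px sideways (roughly 1.5 mm). I never touched either, and the identical value for both suggests an image effect, but I did not settle this before handing in.

**Camera disagreement:** the wrist and top cameras differed by 2–4 mm on absolute position, so I aligned the mat to the stand mainly on their relative positions within each camera.

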